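# Restock the bead-jar lane: old jars forward, new jars behind, follower up

## Task

Restock the grey lane tray first in, first out: slide the two old jars forward, without lifting them, until they are packed against the front stop in the order they stand, then set the two new jars that stand outside it down upright in the lane behind them (either one first), putting them down rather than dropping them. Then slide the blue follower up snug against the last jar so that the row of four is closed up; it may be held by a catch you cannot see, and if it will not budge press the red button right down to free it. Do not knock any jar over, and leave the other things round about where they are.

Things in the scene. Friction and masses are not known exactly. Their poses are not given: they have to be found in the camera images.
- tray: Grey tray fixed on the pine counter: one straight open lane 280 mm long (x), 66 mm wide (y). Origin: centre of its underside, z up. Front = -x end, back = +x end. Lane floor at z 3 mm, 58 mm wide inside, centre line y = 0; rims at z 21. Front stop 34 mm tall, inner face at x -134. Four jars packed against it have their centres at x -111, -65, -19, 27. Black catch housing 38x40x42 mm outside the -y wall at x 121, y -54.
- lane_back (a point): Point on the lane floor, on the centre line, under the front face of the follower when it is parked at the back: 86 mm behind the tray's origin, 220 mm behind the front stop.
- follower (a joint): Blue follower behind the jars, slides along the lane with about 3 N of friction and stays where left. Value in m: 0 = parked at the back (as at every start), grows towards the front, to 0.2; at 0.036 it touches the last of four packed jars. Parked, it may or may not be held by a catch hidden in the black housing: if held, it gives about 1 mm when pushed, then stops dead.
- follower_top (a point): Middle of the top edge of the follower's upright plate, 77 mm above the counter; moves with it. The plate is 8 mm thick along the lane (front face 4 mm ahead of this point, rear face 4 mm behind) and 54 mm wide; its foot, 14 mm high, reaches 24 mm behind the rear face.
- button_top (a point): Centre of the top of the red release button, 24 mm across, 60 mm above the counter. Presses straight down 12 mm, with about 5 N at the bottom; springs up again. Pressing it right down once withdraws the catch, which then stays withdrawn; if the catch was not engaged nothing changes.
- old_jar_1: Old stock, in the lane, the one nearer the front, short of the front stop: clear jar of brass beads, white label, black screw cap: a plain upright cylinder 46 mm across, 74 mm tall (the cap is the top 8 mm), about 110 to 230 g; origin at the centre of its underside, z up. 
- old_jar_2: Old stock, in the lane behind old_jar_1, at least 45 mm free between it and the parked follower: clear jar of brass beads, white label, black screw cap: a plain upright cylinder 46 mm across, 74 mm tall (the cap is the top 8 mm), about 110 to 230 g; origin at the centre of its underside, z up. 
- new_jar_1: New stock, standing outside the tray (dark desk or pine counter) among other things: clear jar of brass beads, white label, black screw cap: a plain upright cylinder 46 mm across, 74 mm tall (the cap is the top 8 mm), about 110 to 230 g; origin at the centre of its underside, z up. 
- new_jar_2: New stock, standing outside the tray (dark desk or pine counter) among other things: clear jar of brass beads, white label, black screw cap: a plain upright cylinder 46 mm across, 74 mm tall (the cap is the top 8 mm), about 110 to 230 g; origin at the centre of its underside, z up. 
- stud_jar: Bystander: round clear jar of wooden studs with a grey lid, 58 mm in diameter, 70 mm tall; origin at the centre of its underside.
- grease_pot: Bystander: low round grey pot with a pale screw lid, 57 mm in diameter, 32 mm tall; origin at the centre of its underside.
- oil_bottle: Bystander: small dark bottle with a red needle cap, 30 mm in diameter, 104 mm tall, beside the tray on its +y side; origin at the centre of its underside.
Mind the look-alikes: they are no part of the job. Leave any green look-alike of the new_jar_1 alone. Leave any orange or pink look-alike of the old_jar_2 alone.

How it is judged (in metres and radians):
At the end, for the whole second after the job is handed in: All four jars upright (0.08 rad), still, on the lane floor within 8 mm of its centre line; old_jar_1 within 6 mm of the front stop, old_jar_2 within 10 mm of its packed place behind it, both new jars behind these, the follower within 8 mm of a packed row (joint above 0.028) (x of old_jar_1 in the frame of tray below -0.105 m and x of old_jar_2 in the frame of tray below -0.055 m and x of new_jar_1 in the frame of tray between -0.035 and 0.05 m and x of new_jar_2 in the frame of tray between -0.035 and 0.05 m and value of joint follower above 0.028 m and y of old_jar_1 in the frame of tray between -0.008 and 0.008 m and z of each of old_jar_1, old_jar_2, new_jar_1, new_jar_2 in the frame of tray below 0.008 m and angle between each of old_jar_1, old_jar_2, new_jar_1, new_jar_2's own z axis and vertical below 0.08 rad and linear speed of each of old_jar_1, old_jar_2, new_jar_1, new_jar_2 below 0.02 m/s and x of each of old_jar_1, old_jar_2 in the frame of tray below 0.05 m and y of old_jar_2 in the frame of tray between -0.008 and 0.008 m and y of new_jar_1 in the frame of tray between -0.008 and 0.008 m and y of new_jar_2 in the frame of tray between -0.008 and 0.008 m); the robot touches nothing.
It fails at once if an old jar is lifted: its underside more than 15 mm above the lane floor (z of any of old_jar_1, old_jar_2 in the frame of tray above 0.018 m).
It fails at once if a jar is tipped by more than 0.5 rad (angle between any of old_jar_1, old_jar_2, new_jar_1, new_jar_2's own z axis and vertical above 0.5 rad).
It fails at once if a new jar is dropped: it moves faster than 0.6 m/s while nothing of the robot touches it ((linear speed of new_jar_1 above 0.6 m/s and contact force between each of the arm, the fingers and new_jar_1 below 0.05 N) or (linear speed of new_jar_2 above 0.6 m/s and contact force between each of the arm, the fingers and new_jar_2 below 0.05 N)).
It fails at once if one of the bystanders (stud jar, grease pot, oil bottle) is moved more than 30 mm or tipped by more than 0.4 rad (distance of any of stud_jar, grease_pot, oil_bottle from where it was at the start of the episode above 0.03 m or angle between any of stud_jar, grease_pot, oil_bottle's own z axis and vertical above 0.4 rad).
It also fails if it takes over 72 s, if anything falls off the work surface, if the arm or the gripper's body presses on something with over 40 N, if the wrist force passes 120 N, or if a joint passes its speed limit or range.

## Robot

A 6-joint arm with a two-finger parallel gripper is mounted at the origin on a cart in front of the work surface, level with it; the furniture and walls round the work are solid. World frame = base frame: x ahead of the robot, y to its left, z up, the work surface at z = 0. Lengths are in mm, angles in rad, forces in N, time in s.
With the tool pointing down it reaches from about 300 to 775 mm from the base axis. Payload 14.6 kg.
Tool frame: the origin (TCP) lies on the centre line of the jaws, within the pads' length; the fingertips stand 11 mm ahead of it and the grasp point (between the pads) lies 8 mm behind it; x points along the fingers, y is the direction in which the jaws open and shut, and the axes are right-handed (so a half turn about x gives the same grasp; the last joint's range is limited). The gripper opens to 94 mm and grips with 3 to 60 N. Pads are 16 mm wide; open, the fingers measure 119 mm over their backs; the gripper's body (75 mm by 177 mm) begins 78 mm behind the grasp point.
Start: joints at [1.091, 0.3, 1.521, -0, 1.321, -0.067], TCP at [220.643, 503.791, 187.946] pointing down, gripper open.
Joint ranges: [-3.03, 3.03], [-0.79, 2.21], [0.23, 2.52], [-1.04, 4.18], [0, 3.07], [-2.55, 2.55]. Speed limits (rad/s): [2.22, 2.22, 2.57, 3.14, 3.14, 3.14].

## Interface

Orientations are given as [roll, pitch, yaw] about the fixed x, y, z axes, in that order (R = Rz(yaw) Ry(pitch) Rx(roll)).
In Python, from cell import manip gives the robot as it stands.
- The arm moves only by the shell command python3 -m handwheel 'ROWS' [OPENING] [FORCE]. ROWS is JSON, a list of rows, each a list of 2 entries, a list of its own where there are three numbers: the shift along the tool's x, y, z in mm, then the turn about the tool's x in rad. In form: [[[x, y, z], spin], ...]. A call has exactly 10 rows; each row shifts and turns the commanded pose from where the row before left it, along the tool's axes as they then stand; what a row does not reach is not made up. A row lasts 1/8 s, in which the tool goes at most 62.5 mm and 10.7 degrees, less where a joint would pass 70% of its speed; a pose out of reach is approached as far as the arm can. A call with a gripper value outside its range is refused whole. OPENING is the closure in counts, from 0 (fully open) to 255 (shut), set as the call begins (- or left out, the last holds). The fingers move at their own pace and stop on an object; FORCE is the grip in N (left out, the last holds). Time passes only in rows, so rows that do not move let the fingers close, or fill a call up. It gives the time, the measured TCP pose, the force and the opening at its end, in the units of the state.
- manip.read_state(): the state, without advancing time (a new reading comes with each control period).
- manip.camera(name): name is "scene" or "top"; returns a dict with "pixels" (400x640x3 uint8, red, green, blue), "z_map" (400x640 float32, mm along the optical axis (not along the pixel's ray), 0 where there is no reading), "mtx" (3x3 intrinsics, pixels), "xyz" and "orientation" of the camera in the world. Camera axes: x right, y up, looking along -z (the intrinsics and any distortion apply to the point x, -y, -z); pixel columns grow to the right and rows downward; lengths in mm; the calibration is good to about 2 mm. A picture is of the moment at which its call begins.
- manip.sign_off(): hands the job in, once; it reports no verdict.
Trained networks look in the newest picture that a camera, given by its name, has taken for a name from the list of things; names that differ only in an ending like _2 or _b are one class to them, and where a whole thing is asked for, a point or a joint stands for the part that bears it (a point fixed in the world has none). Each returns a list of dicts, best first, with "confidence" (0 to 1); they miss things now and then, are a little off and sometimes report something else, mostly with a low value. They report only what shows in the picture. A call takes as long as a camera call. They do not tell look-alikes from the thing itself.
- manip.cut_out(target, camera): "region" (400x640 bool, what is visible of it) and "centre" ([column, row] in pixels, amid what is visible of it).
The state is a dict: "clock": time; "joints": joint angles; "qd": joint speeds; "effort": joint torques, N m; "eef_pos": TCP position; "eef_rot": TCP orientation; "wrist_force": force on the tool from outside, world axes, zero at the start; "moment": the same for the moment, N m; "finger_gap": finger opening in mm.
Only numpy, scipy, OpenCV 4.12 (cv2) and the standard library are available. Lean on these libraries where they do the work, as an engineer would, in place of code of your own. Each camera call takes 0.05 s, during which the arm holds its last target. There are 200 camera calls.

## Working session

There is one attempt and no reset: what is moved stays moved. The work goes in short steps, Python scripts to look and compute and a shell command to move; the robot and the scene stay as the last step left them, time stands still between calls to the robot, and variables do not carry over. Pictures are saved under pics/ and viewed, about 8 in all and at most 12, crops included, and the job is handed in when it is done.

```bash
ls; mkdir -p pics
cat > h.py <<'E'
from cell import manip
import numpy as np, cv2
from scipy.spatial.transform import Rotation as R
def world(c,uv,z=None):
    # uv Nx2, z depth N
    K=np.array(c["mtx"]);uv=np.atleast_2d(uv).astype(float)
    p=np.c_[(uv[:,0]-K[0,2])/K[0,0]*z,-(uv[:,1]-K[1,2])/K[1,1]*z,-z]
    return R.from_euler('xyz',c["orientation"]).apply(p)+np.array(c["xyz"])
def save(c,n,crop=None,s=1):
    im=c["pixels"][:,:,::-1]
    if crop: im=im[crop[1]:crop[3],crop[0]:crop[2]]
    cv2.imwrite("pics/"+n,cv2.resize(im,None,fx=s,fy=s,interpolation=cv2.INTER_CUBIC))
E
python3 - <<'E'
from h import *
for n in("scene","top"):
    c=manip.camera(n); save(c,n+"0.png")
    print(n,c["xyz"],c["orientation"],c["mtx"],{k for k in c})
    np.savez(n+"0.npz",**{k:np.array(v) for k,v in c.items()})
    for t in("tray","follower_top","button_top","old_jar_1","stud_jar","grease_pot","oil_bottle","new_jar_1"):
        for d in manip.cut_out(t,n):
            m=d["region"]&(c["z_map"]>0); v,u=np.nonzero(m)
            if len(u)==0: print(t,"none");continue
            w=world(c,np.c_[u,v],c["z_map"][m]); top=w[w[:,2]>w[:,2].max()-6]
            print(t,round(d["confidence"],2),np.round(d["centre"]),len(u),"min",w.min(0).round(),"max",w.max(0).round(),"top",top.mean(0).round(1),((top.min(0)+top.max(0))/2).round(1))
print(manip.read_state())
E
```

```text
pics
scene [ 569.62819878 -654.76889045  893.63587646] [0.65163264 0.01712168 0.07868842] [[367.44665622   0.         320.69398998]
 [  0.         367.44665622 197.31707265]
 [  0.           0.           1.        ]] {'pixels', 'orientation', 'mtx', 'z_map', 'xyz'}
tray 0.86 [298. 201.] 1337 min [332. -83.  -5.] max [510. 193.  78.] top [460.6  -6.7  74.6] [459.6  -6.7  75.4]
tray 0.72 [310. 145.] 123 min [437. 194.   4.] max [465. 214.  73.] top [452.9 208.2  69.4] [452.8 208.3  69.8]
follower_top 0.75 [307. 197.] 452 min [435. -54.  -5.] max [505.  39.  78.] top [457.7  -9.5  74.6] [459.9  -9.7  75.4]
follower_top 0.6 [299. 175.] 366 min [389.  44.  -5.] max [447. 161.  81.] top [424.   68.   76.8] [423.4  68.5  78.3]
button_top 0.33 [299. 198.] 1386 min [323. -83.  -5.] max [510. 227.  78.] top [458.6  -3.4  74.6] [424.7  63.2  75.4]
old_jar_1 0.76 [289. 155.] 301 min [352. 128.  -4.] max [406. 249.  80.] top [383.1 152.2  76.1] [383.  152.6  76.6]
old_jar_1 0.65 [339. 323.] 475 min [ 546. -389.   -6.] max [ 595. -322.   77.] top [ 572.1 -366.4   73.3] [ 572.8 -366.5   74.1]
old_j
[... 3158 characters left out ...]
 -272.   81.] top [ 457.3 -295.3   76.8] [ 455.6 -294.5   77.9]
{'clock': 0.9, 'joints': array([ 1.09139349e+00,  2.99926647e-01,  1.52101691e+00,  2.21624614e-05,
        1.32073216e+00, -6.65798928e-02]), 'qd': array([0.00022134, 0.00034519, 0.00053906, 0.0009228 , 0.00058228,
       0.00040079]), 'effort': array([ 1.15553365e-03, -5.31639755e+01, -3.52930892e+01,  7.08743976e-02,
        2.11503200e-02, -1.66891141e-05]), 'eef_pos': array([220.63257499, 503.77726109, 187.92379969]), 'eef_rot': array([-1.89034513,  1.57071053, -2.30317356]), 'wrist_force': array([0.10211649, 1.36757742, 0.02814803]), 'moment': array([-0.04350677,  0.01906299, -0.0169708 ]), 'finger_gap': 93.75183093113988}
```

```bash
python3 -c "
import cv2
a=cv2.imread('pics/top0.png')[100:300,180:460];b=cv2.imread('pics/scene0.png')[90:390,200:400]
cv2.imwrite('pics/a.png',cv2.resize(a,None,fx=2.8,fy=2.8,interpolation=2));cv2.imwrite('pics/b.png',cv2.resize(b,None,fx=2,fy=2,interpolation=2))"
```

```text
(no output)
```

View pics/a.png

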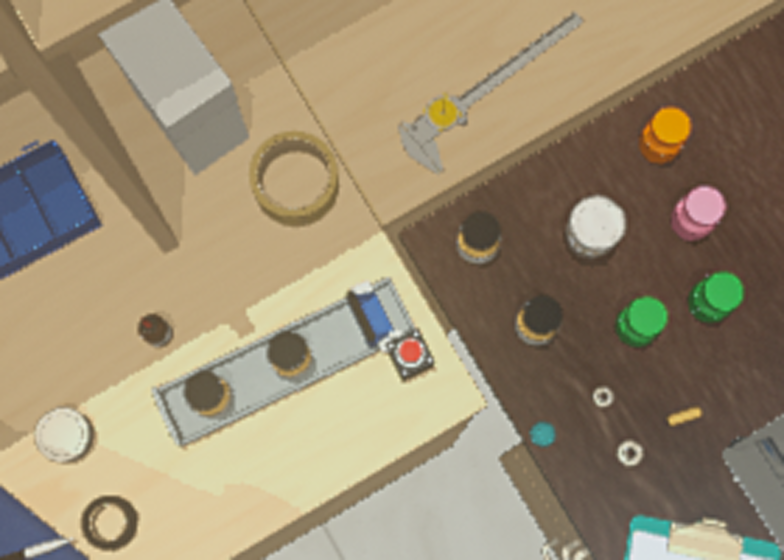

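View pics/b.png

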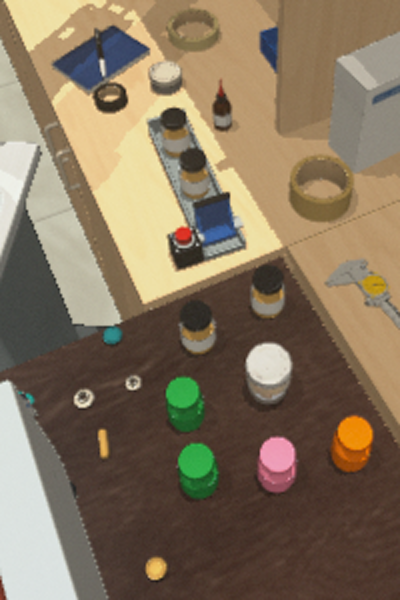

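Left to right in the top crop, the lane jars are at (207,392) and (288,352), black caps over brass beads. That makes the front one old_jar_1. The new-stock candidates are the black-capped jars at (480,235) and (543,315), which have brass beads and white labels. The two green, one pink and one orange jars are look-alikes, and the white-lidded one is the stud jar. The next step is to fit the tray and check how far the two cameras disagree.

Run:
```python
from h import *
for n in("scene","top"):
    c=dict(np.load(n+"0.npz")); z=c["z_map"]; v,u=np.nonzero(z>0); w=world(c,np.c_[u,v],z[v,u]); px=c["pixels"][v,u].astype(int)
    A=w[(abs(w[:,2])<15)&(w[:,0]>300)&(w[:,0]<650)&(abs(w[:,1])<420)]
    for _ in range(3):
        co=np.linalg.lstsq(np.c_[A[:,:2],np.ones(len(A))],A[:,2],rcond=None)[0]; A=A[abs(A[:,2]-np.c_[A[:,:2],np.ones(len(A))]@co)<4]
    print(n,"plane",co, "z at tray",co@[430,50,1])
    zc=w[:,2]-np.c_[w[:,:2],np.ones(len(w))]@co
    # jar tops: circle centres
    for nm,p,h,r in(("old1",(383,155),74+3,23),("old2",(424,70),77,23),("newA",(547,-131),74,23),("newB",(460,-187),74,23)):
        m=(abs(zc-h)<4)&(np.hypot(w[:,0]-p[0],w[:,1]-p[1])<35)
        (x,y),rr=cv2.minEnclosingCircle(w[m][:,:2].astype(np.float32)); print(nm,m.sum(),w[m].mean(0).round(1),round(x,1),round(y,1),round(rr,1),zc[m].mean().round(1))
    grey=(px.max(1)-px.min(1)<30)&(px.mean(1)>90)
    m=(zc>-3)&(zc<28)&grey&(np.hypot(w[:,0]-425,w[:,1]-60)<190)
    M=np.zeros(z.shape,np.uint8); M[v[m],u[m]]=1; k,l,s,_=cv2.connectedComponentsWithStats(M); i=1+s[1:,4].argmax()
    for lo,hi in((-3,28),(14,25)):
        mm=m&(l[v,u]==i)&(zc>lo)&(zc<hi); print("tray",mm.sum(),cv2.minAreaRect(w[mm][:,:2].astype(np.float32)))
    red=(px[:,0]>170)&(px[:,1]<90)&(px[:,2]<90)&(np.hypot(w[:,0]-425,w[:,1]+50)<60); print("btn",red.sum(),w[red].mean(0),zc[red].mean())
    bl=(px[:,2]>px[:,0]+40)&(abs(zc-74)<7)&(np.hypot(w[:,0]-460,w[:,1]+5)<50); print("foltop",bl.sum(),w[bl].mean(0))
```

```text
scene plane [ 1.11383798e-04 -4.23885360e-04 -1.48626217e+00] z at tray -1.4595614033512465
old1 98 [383.  151.2  75.6] 382.7 152.7 20.9 77.1
old2 115 [424.   67.5  75.4] 422.8 69.1 21.1 76.9
newA 161 [ 548.2 -133.9   73.2] 547.1 -133.2 21.1 74.5
newB 177 [ 459.1 -194.2   72.9] 458.9 -193.3 20.6 74.3
tray 406 ((412.5397033691406, 90.5931396484375), (67.70480346679688, 241.10885620117188), 25.962188720703125)
tray 189 ((412.94110107421875, 89.76880645751953), (67.70480346679688, 239.045166015625), 25.962188720703125)
btn 39 [424.70594412 -58.18883726  58.31510738] 59.72939879590342
foltop 0 [nan nan nan]
top plane [-0.0001653   0.00186982  0.08248669] z at tray 0.10489877961855584
old1 138 [384.2 157.7  77.4] 384.9 158.1 20.1 77.1
old2 132 [425.4  72.9  77.3] 425.0 73.3 20.4 77.2
newA 127 [ 548.7 -127.8   74. ] 548.6 -127.6 20.2 74.2
newB 130 [ 460.2 -189.1   73.7] 459.4 -188.8 20.2 74.1
tray 1409 ((420.8490905761719, 75.7577133178711), (79.52228546142578, 275.5470886230469), 27.62043571472168)
tray 310 ((420.29339599609375, 76.25167083740234), (77.95040130615234, 273.7355041503906), 27.317150115966797)
btn 8 [427.97752117 -55.31335043  59.50736086] 59.59904425715718
foltop 0 [nan nan nan]<stdin>:19: RuntimeWarning: Mean of empty slice.
  ret = um.true_divide(
```

```bash
cat >> h.py <<'E'
def tool(s=None):
    s=s or manip.read_state(); return np.array(s["eef_pos"]),R.from_euler('xyz',s["eef_rot"]).as_matrix()
def go(target,jaw=None):
    "print tool shift to world target, and spin so that tool y lies along world angle jaw (deg, mod 180)"
    p,M=tool(); print("pos",p.round(1),"x",M[:,0].round(3),"y ang",np.degrees(np.arctan2(M[1,1],M[0,1])).round(1))
    a=np.degrees(np.arctan2(M[1,1],M[0,1])); sp=0
    if jaw is not None: sp=-np.radians((jaw-a+90)%180-90)   # x down -> spin negative of world yaw
    print(" shift(before spin)",(M.T@(np.array(target)-p)).round(1),"shift(after)",(R.from_euler('x',-sp).as_matrix()@M.T@(np.array(target)-p)).round(1),"spin",round(sp,3))
E
python3 - <<'E'
from h import *
from scipy.optimize import differential_evolution as DE
for n in("scene","top"):
    c=dict(np.load(n+"0.npz")); z=c["z_map"]; v,u=np.nonzero(z>0); w=world(c,np.c_[u,v],z[v,u]); px=c["pixels"][v,u].astype(int)
    w[:,2]+=1.5 if n=="scene" else 0
    m=(w[:,2]>14)&(w[:,2]<38)&(px.max(1)-px.min(1)<40)&(np.hypot(w[:,0]-425,w[:,1]-60)<185); P=w[m]
    def T(q,P): c_,s_=np.cos(q[2]),np.sin(q[2]); d=P[:,:2]-q[:2]; return d@np.array([c_,s_]),d@np.array([-s_,c_])
    def f(q):
        x,y=T(q,P); k=P[:,2]<24
        side=np.exp(-((abs(y)-31)/2)**2)*(abs(x)<140)*k; fr=np.exp(-((x+137)/2.5)**2)*(abs(y)<33)*(~k)
        return -side.sum()-2*fr.sum()
    r=DE(f,[(405,445),(30,90),(-1.25,-1.0)],seed=1,popsize=30); q=r.x; print(n,q.round(3),np.degrees(q[2]).round(2),r.fun,len(P))
    J=np.array([[382.9,152.],[423.4,68.5],[424.7,-58.2]] if n=="scene" else [[384.5,157.9],[425.2,73.1],[428,-55.3],[461.3,-1.1]])
    print(np.c_[T(q,J)].round(1))
go((455,60,200),-64)
E
```

```text
scene [421.27   72.64   -1.124] -64.38 -140.18242985190284 583
[[-8.810e+01 -3.000e-01]
 [ 4.700e+00  1.000e-01]
 [ 1.195e+02 -5.350e+01]]
top [422.501  78.548  -1.122] -64.3 -230.36766192610673 496
[[-8.80e+01  2.00e-01]
 [ 6.10e+00  1.00e-01]
 [ 1.23e+02 -5.31e+01]
 [ 8.86e+01  4.00e-01]]
pos [220.6 503.8 187.9] x [-0. -0. -1.] y ang 66.3
 shift(before spin) [ -12.1 -312.5  392.7] shift(after) [ -12.1 -501.6   16.1] spin -0.867
```

Both cameras give a tray yaw of about -64.35°, and the jars sit on the centre line. The cameras are offset from each other by about (1.5, 5.5) mm, so I'll check that against the robot itself. I'm moving in behind old_jar_2 with the fingers closed.

```bash
python3 -m handwheel '[[[4,-35,40],0],[[4,-35,40],0],[[4,-35,40],0],[[4,-35,40],0],[[4,-35,40],0],[[4,-35,40],0],[[4,-35,40],0],[[4,-35,40],0],[[4,-35,40],0],[[0,-33,39],0]]' 255 20
python3 -m handwheel '[[[0,0,0],0.09],[[0,0,0],0.09],[[0,0,0],0.09],[[0,0,0],0.09],[[0,0,0],0.09],[[0,0,0],0.09],[[0,0,0],0.09],[[0,0,0],0.08],[[0,0,0],0],[[0,0,0],0]]'
python3 - <<'E'
from h import *
go((446.2,25.1,100),25.65)
c=manip.camera("scene"); save(c,"s1.png",(240,110,380,230),5); np.savez("s1.npz",**{k:np.array(v) for k,v in c.items()})
E
```

```text
clock: 2.15
eef_pos: [447.0, 23.2, 151.9]
eef_rot: [0.992, 1.571, 0.578]
wrist_force: [1.0, 0.6, -0.3]
finger_gap: 0.7
clock: 3.4
eef_pos: [446.5, 25.0, 152.0]
eef_rot: [0.969, 1.571, -0.152]
wrist_force: [-0.3, -0.7, 0.7]
finger_gap: 0.3
pos [446.5  25.  152. ] x [ 0. -0. -1.] y ang 25.8
 shift(before spin) [52.  -0.2 -0.3] shift(after) [52.  -0.2 -0.3] spin 0.002
```

View pics/s1.png

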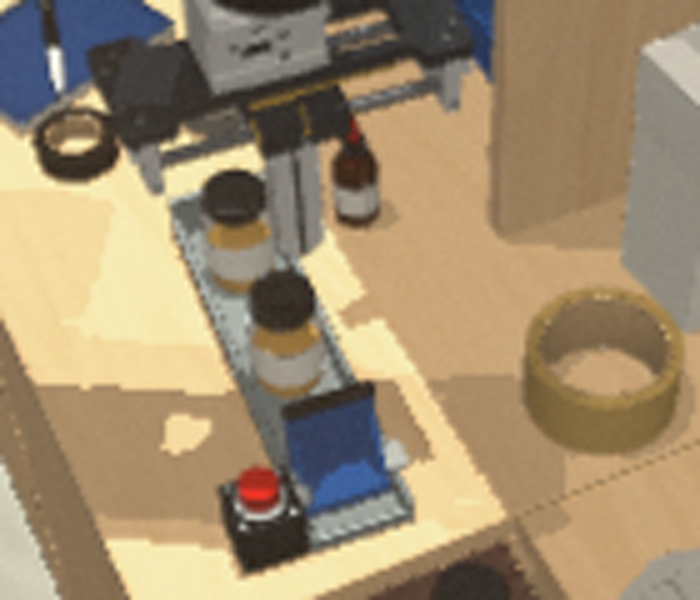

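The closed fingers are visible at crop (265-320, 145-255), standing over the lane behind old_jar_2. I'll measure their position in the depth data to get the scene camera's offset.

Run:
```python
from h import *
c=dict(np.load("s1.npz")); z=c["z_map"]; v,u=np.nonzero(z>0); w=world(c,np.c_[u,v],z[v,u])
e=np.array([np.cos(-1.1225),np.sin(-1.1225)]); n=np.array([-e[1],e[0]]); d=w[:,:2]-np.array([446.5,25])
X,Y=d@e,d@n
m=(abs(X)<25)&(abs(Y)<30)&(w[:,2]>125)&(w[:,2]<190)
print(m.sum(),"z",w[m,2].min())
for a in range(125,190,8):
    k=m&(w[:,2]>=a)&(w[:,2]<a+8)
    if k.sum(): print(a,k.sum(),"X",X[k].min().round(1),np.median(X[k]).round(1),X[k].max().round(1),"Y",Y[k].min().round(1),Y[k].max().round(1))
```

```text
51 z 169.0414913231201
165 6 X 7.4 10.6 12.8 Y -8.2 3.0
173 22 X -4.6 10.2 13.4 Y -14.2 9.1
181 20 X -2.8 10.4 12.8 Y -14.2 9.8
189 3 X 7.3 11.4 12.0 Y -14.2 -1.9
```

Run:
```python
from h import *
c=dict(np.load("s1.npz")); z=c["z_map"]
e=np.array([np.cos(-1.1225),np.sin(-1.1225)]); n=np.array([-e[1],e[0]])
for r in range(134,166,2):
    o=[]
    for u in(292,294,296,298,300,302,304):
        p=world(c,[[u,r]],np.array([z[r,u]]))[0]; d=p[:2]-[446.5,25]; o.append(f"{d@e:.0f},{d@n:.0f},{p[2]:.0f}")
    print(r,o)
```

```text
134 ['28,-21,288', '32,-17,290', '30,-12,286', '36,-9,290', '27,-1,280', '34,2,285', '35,7,284']
136 ['35,-24,288', '35,-19,287', '33,-13,283', '35,-9,283', '34,-4,280', '37,1,281', '35,6,277']
138 ['35,-24,282', '34,-19,280', '34,-14,277', '35,-9,276', '34,-4,274', '33,1,272', '34,6,270']
140 ['35,-25,275', '35,-20,274', '35,-15,272', '2,-1,238', '11,2,245', '10,8,242', '-233,86,-2']
142 ['-7,-15,228', '10,-14,243', '9,-8,240', '10,-3,239', '9,2,236', '12,7,237', '-221,82,0']
144 ['-227,40,1', '12,-15,238', '13,-10,237', '10,-4,232', '10,1,230', '11,7,229', '-214,79,-2']
146 ['-191,30,27', '8,-14,227', '11,-10,228', '11,-5,226', '10,1,223', '12,6,223', '-202,75,0']
148 ['-135,16,76', '6,-14,217', '11,-10,221', '9,-4,217', '12,0,218', '12,5,216', '-196,73,-2']
150 ['-131,14,71', '5,-14,209', '10,-11,213', '11,-6,212', '13,-1,212', '9,6,206', '-185,69,-0']
152 ['-129,12,65', '3,-15,200', '11,-11,206', '11,-6,205', '10,-0,201', '12,5,201', '7,11,194']
154 ['-151,17,33', '-3,-14,187', '12,-12,200', '12,-7,199', '12,-2,197', '11,4,193', '11,10,191']
156 ['-142,14,34', '-5,-14,178', '12,-13,193', '11,-7,191', '12,-2,189', '10,4,185', '11,9,184']
158 ['-127,10,41', '-129,17,36', '12,-13,186', '13,-8,185', '9,-1,178', '10,4,178', '11,9,177']
160 ['-123,8,36', '-132,17,24', '13,-14,179', '12,-8,176', '7,-2,169', '11,3,171', '-142,53,-1']
162 ['-124,8,26', '-126,15,21', '-141,25,2', '-125,28,17', '-137,38,1', '-136,44,-1', '-135,51,-3']
164 ['-119,6,22', '-69,-0,75', '-68,6,74', '-65,11,75', '-111,30,20', '-127,41,0', '-128,48,-5']
```

```bash
python3 -m handwheel '[[[6,0,0],0],[[6,0,0],0],[[6,0,0],0],[[6,0,0],0],[[6,0,0],0],[[6,0,0],0],[[6,0,0],0],[[6,0,0],0],[[4,0,0],0],[[0,0,0],0]]'
python3 - <<'E'
from h import *
print(manip.read_state()["eef_pos"])
c=manip.camera("scene"); save(c,"s2.png",(240,110,380,230),5)
z=c["z_map"]; e=np.array([np.cos(-1.1225),np.sin(-1.1225)]); n=np.array([-e[1],e[0]])
for r in range(145,190,3):
    o=[]
    for u in(294,297,300,303,306):
        p=world(c,[[u,r]],np.array([z[r,u]]))[0]; d=p[:2]-[446.5,25]; o.append(f"{d@e:.0f},{d@n:.0f},{p[2]:.0f}")
    print(r,o)
E
```

```text
clock: 4.7
eef_pos: [446.4, 25.0, 99.7]
eef_rot: [-2.014, 1.57, -3.136]
wrist_force: [0.3, 0.2, 0.3]
finger_gap: 0.5
[446.41574661  24.95984586  99.69748152]
145 ['24,-18,246', '20,-9,240', '15,-0,231', '23,5,237', '26,12,237']
148 ['24,-19,236', '26,-12,235', '32,-6,239', '32,2,235', '34,10,234']
151 ['36,-23,238', '35,-15,234', '36,-8,233', '34,1,228', '36,8,226']
154 ['34,-23,225', '34,-15,223', '35,-8,221', '11,7,192', '-166,69,-1']
157 ['-1,-15,178', '10,-10,187', '9,-1,182', '10,7,180', '-155,65,-4']
160 ['-7,-14,160', '11,-11,176', '9,-2,171', '10,6,169', '-142,60,-3']
163 ['-129,15,13', '11,-12,164', '10,-3,161', '12,5,159', '-128,55,-2']
166 ['-60,-3,77', '11,-13,153', '12,-4,151', '12,4,148', '-116,51,-3']
169 ['-49,-7,76', '13,-14,144', '12,-5,139', '12,4,135', '-102,46,-1']
172 ['-39,-11,75', '10,-14,128', '11,-6,126', '11,3,122', '-91,42,-2']
175 ['-33,-13,69', '-31,-4,67', '-56,12,33', '-54,21,32', '-78,38,-2']
178 ['-50,-10,35', '-48,-1,34', '-43,7,36', '-33,14,43', '-48,28,21']
181 ['-34,-15,41', '-29,-7,43', '-27,2,41', '-32,13,31', '-50,28,5']
184 ['-31,-17,30', '-26,-9,33', '-26,1,28', '-33,12,16', '-40,24,2']
187 ['-34,-17,12', '-27,-9,18', '-28,1,11', '-36,12,-2', '-29,20,1']
```

View pics/s2.png

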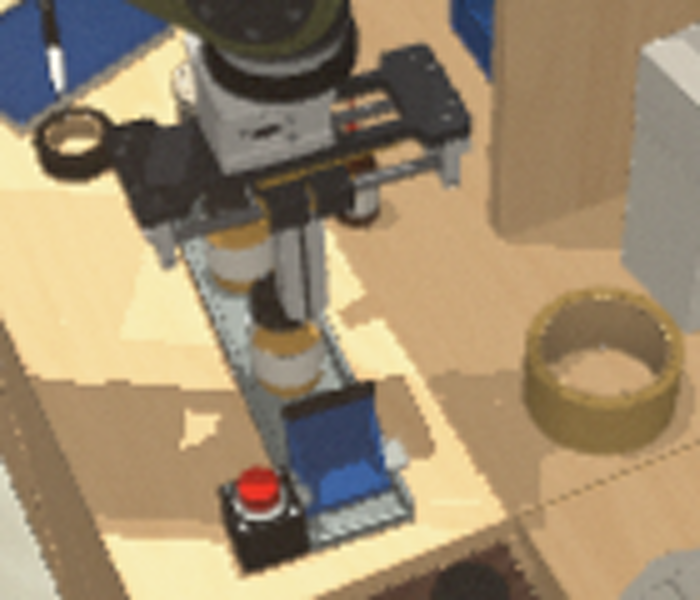

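The fingertips appear at crop row ~318, which the depth puts at z≈119. From the TCP the tips should be at 89, so there's a ~30 mm disagreement that I need to resolve. I'll descend behind the jar and check again.

```bash
python3 -m handwheel '[[[7,0,0],0],[[7,0,0],0],[[7,0,0],0],[[7,0,0],0],[[7,0,0],0],[[7,0,0],0],[[7,0,0],0],[[6,0,0],0],[[5,0,0],0],[[0,0,0],0]]'
python3 - <<'E'
from h import *
print(manip.read_state()["eef_pos"])
c=manip.camera("scene"); save(c,"s3.png",(250,130,360,220),7)
z=c["z_map"]; e=np.array([np.cos(-1.1225),np.sin(-1.1225)]); n=np.array([-e[1],e[0]])
for r in range(165,200,2):
    o=[]
    for u in(294,297,300,303,306):
        p=world(c,[[u,r]],np.array([z[r,u]]))[0]; d=p[:2]-[446.5,25]; o.append(f"{d@e:.0f},{d@n:.0f},{p[2]:.0f}")
    print(r,o)
E
```

```text
clock: 6.0
eef_pos: [446.3, 25.0, 39.6]
eef_rot: [-2.064, 1.57, 3.096]
wrist_force: [-0.7, -0.1, -0.2]
finger_gap: 0.5
[446.34565191  24.95737813  39.61501763]
165 ['26,-24,177', '28,-17,177', '32,-10,178', '31,-1,173', '33,6,172']
167 ['30,-26,174', '35,-19,177', '34,-11,172', '31,-2,165', '33,6,165']
169 ['28,-26,164', '35,-20,169', '35,-11,166', '10,4,133', '33,6,156']
171 ['-43,-9,75', '35,-20,161', '9,-5,128', '9,4,124', '-96,44,-3']
173 ['-31,-13,80', '9,-14,123', '10,-6,120', '10,3,117', '-87,41,-3']
175 ['-33,-13,69', '8,-14,114', '10,-6,112', '10,3,108', '-76,37,1']
177 ['-53,-9,36', '5,-14,102', '11,-7,105', '12,1,103', '-54,30,18']
179 ['-46,-11,36', '6,-15,94', '11,-8,96', '12,1,94', '-48,28,16']
181 ['-32,-15,43', '3,-15,82', '11,-8,88', '10,1,83', '13,9,82']
183 ['-34,-16,32', '-0,-15,69', '11,-9,79', '13,-0,78', '12,9,72']
185 ['-32,-17,25', '-28,-8,26', '10,-9,69', '11,-0,67', '-38,23,0']
187 ['-35,-17,12', '-30,-9,14', '10,-10,61', '8,-0,53', '-27,19,4']
189 ['-37,-17,0', '-29,-10,6', '-28,-0,2', '33,-8,77', '37,0,77']
191 ['-28,-20,1', '34,-26,77', '36,-18,75', '36,-9,72', '37,-0,68']
193 ['-21,-22,1', '36,-27,70', '37,-19,68', '37,-10,64', '39,-1,62']
195 ['-11,-25,4', '36,-28,62', '36,-19,57', '38,-10,55', '37,-1,51']
197 ['5,-30,16', '36,-28,53', '38,-20,51', '38,-11,46', '37,-2,41']
199 ['16,-33,21', '35,-29,42', '37,-20,41', '35,-11,34', '38,-2,32']
```

View pics/s3.png

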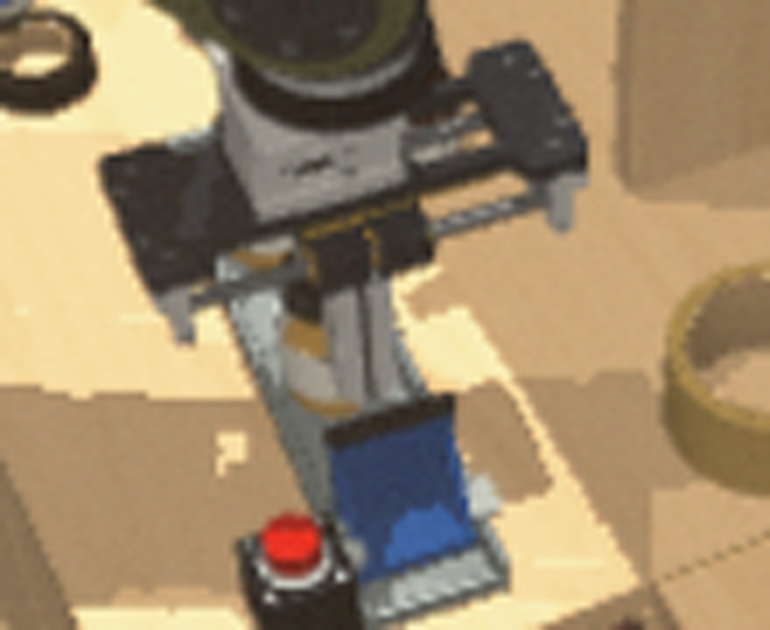

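By depth the tips look ~27 mm higher than the stated geometry gives. Going down to TCP 20 is safe under either reading, so I'll do that and then push at modest speed.

```bash
python3 -m handwheel '[[[4,0,0],0],[[5,0,0],0],[[5,0,0],0],[[5,0,0],0],[[0,0,-7],0],[[0,0,-7],0],[[0,0,-7],0],[[0,0,-7],0],[[0,0,-7],0],[[0,0,0],0]]'
python3 - <<'E'
from h import *
c=manip.camera("scene"); save(c,"s4.png",(250,130,360,220),7)
z=c["z_map"]; e=np.array([np.cos(-1.1225),np.sin(-1.1225)]); n=np.array([-e[1],e[0]])
p0=manip.read_state()["eef_pos"]; print(p0)
for r in range(165,196,2):
    o=[]
    for u in(291,294,297,300,303):
        p=world(c,[[u,r]],np.array([z[r,u]]))[0]; d=p[:2]-p0[:2]; o.append(f"{d@e:.0f},{d@n:.0f},{p[2]:.0f}")
    print(r,o)
E
```

```text
clock: 7.3
eef_pos: [431.1, 57.0, 20.9]
eef_rot: [-2.641, 1.571, 2.52]
wrist_force: [0.7, -0.8, 0.3]
finger_gap: 0.3
[431.2272363   56.73793787  20.92854682]
165 ['33,-26,149', '37,-18,150', '34,-9,144', '34,-0,140', '-88,43,-2']
167 ['-25,-13,76', '34,-18,139', '7,-3,105', '10,6,105', '-79,40,-2']
169 ['-18,-15,76', '12,-13,106', '13,-5,104', '10,5,96', '-69,37,0']
171 ['-18,-16,67', '12,-14,97', '9,-4,90', '13,4,91', '-46,29,19']
173 ['-37,-12,36', '12,-15,89', '10,-5,83', '13,3,83', '-36,26,20']
175 ['-29,-15,36', '10,-15,79', '13,-7,77', '11,3,71', '-43,28,2']
177 ['-16,-19,43', '6,-14,64', '13,-7,69', '12,2,64', '-37,25,1']
179 ['-16,-19,34', '4,-15,54', '11,-7,58', '10,2,53', '-29,22,0']
181 ['-19,-20,21', '-11,-12,26', '10,-8,48', '12,1,46', '-22,20,-1']
183 ['-21,-20,9', '-12,-12,15', '-11,-3,12', '-13,7,6', '-11,16,4']
185 ['-19,-21,2', '-15,-12,2', '-11,-4,3', '-10,6,0', '-4,14,3']
187 ['-12,-23,1', '-8,-15,1', '-5,-6,1', '0,2,3', '2,11,1']
189 ['-3,-26,2', '1,-18,3', '2,-8,-0', '8,-0,3', '67,-7,76']
191 ['19,-32,21', '7,-20,2', '67,-25,75', '71,-18,76', '73,-10,74']
193 ['24,-34,19', '15,-23,2', '71,-27,70', '71,-18,67', '73,-10,64']
195 ['22,-34,6', '21,-25,0', '73,-28,64', '71,-19,57', '72,-10,54']
```

View pics/s4.png

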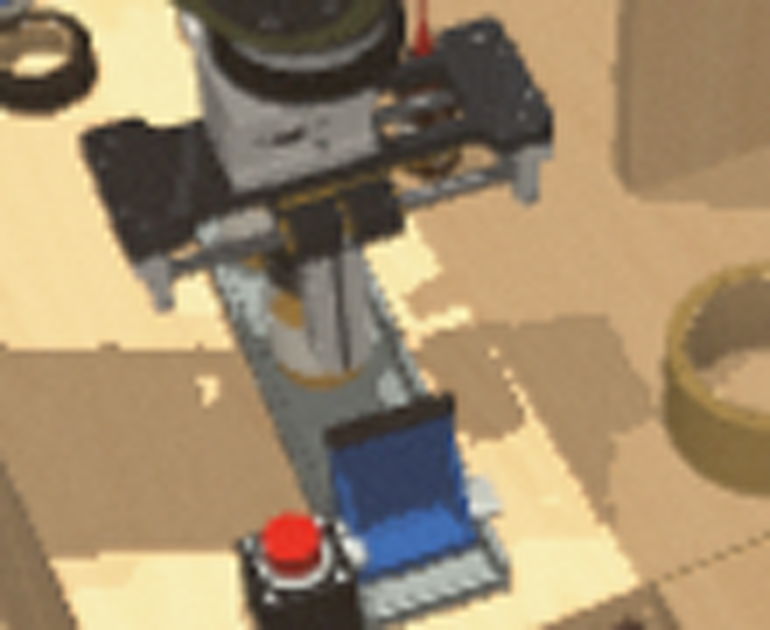

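The fingertips end at crop row ~365, and the jar's lower part is visible below them. So the real tips sit at z≈42, about 21 mm above the reported TCP. From here on I use tip ≈ TCP z + 21. I'll lower 15 mm so the push is not too high, then continue.

```bash
python3 -m handwheel '[[[0,0,3],0],[[5,0,1],0],[[5,0,0],0],[[5,0,0],0],[[0,0,-6],0],[[0,0,-7],0],[[0,0,-7],0],[[0,0,-7],0],[[0,0,-7],0],[[0,0,-7],0]]'
python3 -m handwheel '[[[0,0,-5],0],[[0,0,-4],0],[[0,0,-1],0],[[0,0,0],0],[[0,0,0],0],[[0,0,0],0],[[0,0,0],0],[[0,0,0],0],[[0,0,0],0],[[0,0,0],0]]'
python3 - <<'E'
from h import *
p=manip.read_state()["eef_pos"]; e=np.array([.433,-.9014]); print(p,(p[:2]-[422,75.6])@e,(p[:2]-[422,75.6])@[.9014,.433])
c=manip.camera("scene"); save(c,"s5.png",(250,130,360,220),7)
E
```

```text
clock: 8.6
eef_pos: [415.2, 90.3, 6.0]
eef_rot: [0.923, 1.57, -0.2]
wrist_force: [1.4, -2.1, -0.3]
finger_gap: 0.1
clock: 9.85
eef_pos: [411.0, 98.9, 5.9]
eef_rot: [-1.398, 1.571, -2.52]
wrist_force: [-0.6, -0.5, -0.5]
finger_gap: 0.5
[411.00099253  98.8651877    5.94681371] -25.73381043118663 0.15932093765994404
```

```bash
python3 -m handwheel '[[[0,0,-2],0],[[0,0,-1],0],[[0,0,-1],0],[[0,0,0],0],[[0,0,0],0],[[0,0,0],0],[[0,0,0],0],[[0,0,0],0],[[0,0,0],0],[[0,0,0],0]]'
python3 -m handwheel '[[[0,0,-1],0],[[0,0,-1],0],[[0,0,0],0],[[0,0,0],0],[[0,0,0],0],[[0,0,0],0],[[0,0,0],0],[[0,0,0],0],[[0,0,0],0],[[0,0,0],0]]'
python3 - <<'E'
from h import *
p=manip.read_state()["eef_pos"]; e=np.array([.433,-.9014]); print(p,(p[:2]-[422,75.6])@e,(p[:2]-[422,75.6])@[.9014,.433])
c=manip.camera("scene"); save(c,"s5.png",(250,130,360,220),7)
E
```

```text
clock: 11.15
eef_pos: [409.3, 102.5, 5.9]
eef_rot: [-2.5, 1.571, 2.66]
wrist_force: [-0.5, 0.0, 0.3]
finger_gap: 0.5
clock: 12.4
eef_pos: [408.4, 104.3, 6.0]
eef_rot: [-2.316, 1.571, 2.845]
wrist_force: [-0.4, -0.8, -0.4]
finger_gap: 0.5
[408.38924334 104.27379481   5.95115797] -31.740016270693708 0.14701709912079305
```

View pics/s5.png

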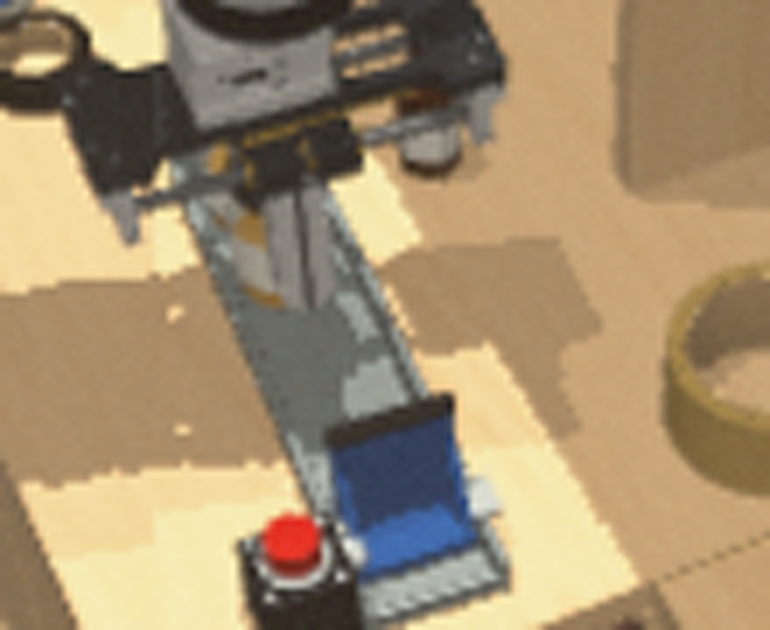

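Old_jar_2 at crop (255,260) stands upright against the fingers, with no stop force yet. I'll push on in small steps.

```bash
python3 -m handwheel '[[[0,0,-1],0],[[0,0,0],0],[[0,0,-1],0],[[0,0,0],0],[[0,0,0],0],[[0,0,0],0],[[0,0,0],0],[[0,0,0],0],[[0,0,0],0],[[0,0,0],0]]'
```

```text
clock: 13.7
eef_pos: [407.5, 106.1, 6.0]
eef_rot: [2.782, 1.571, 1.659]
wrist_force: [-0.4, -0.1, 0.4]
finger_gap: 0.7
```

```bash
python3 -m handwheel '[[[0,0,-1],0],[[0,0,0],0],[[0,0,-1],0],[[0,0,0],0],[[0,0,0],0],[[0,0,0],0],[[0,0,0],0],[[0,0,0],0],[[0,0,0],0],[[0,0,0],0]]'
```

```text
clock: 14.95
eef_pos: [407.3, 107.3, 6.2]
eef_rot: [0.552, 1.569, -0.571]
wrist_force: [4.2, -8.9, 0.6]
finger_gap: 0.4
```

Contact at the front stop: about 10 N at tray x -34.9, against the -34 expected for packed jars. The old jars are packed, and the tray's x position is confirmed. Next I lift off and move to the new jar at (459,-190.6).

```bash
python3 -m handwheel '[[[0,0,5],0],[[-30,0,0],0],[[-40,0,0],0],[[-40,0,0],0],[[0,-12,40],0],[[0,-14,48],0],[[0,-14,48],0],[[0,-14,48],0],[[0,-14,48],0],[[0,-14,48],0]]' 0 20
python3 - <<'E'
from h import *
c=manip.camera("top"); save(c,"t1.png",(230,150,400,270),4)
go((459,-190.6,100),25.65)
E
```

```text
clock: 16.2
eef_pos: [456.2, -186.2, 115.9]
eef_rot: [2.697, 1.57, 1.574]
wrist_force: [-0.6, -0.2, 0.0]
finger_gap: 92.9
pos [ 456.7 -190.5  115.9] x [ 0.001 -0.001 -1.   ] y ang 25.6
 shift(before spin) [15.9  2.   1. ] shift(after) [15.9  2.   1. ] spin -0.002
```

View pics/t1.png

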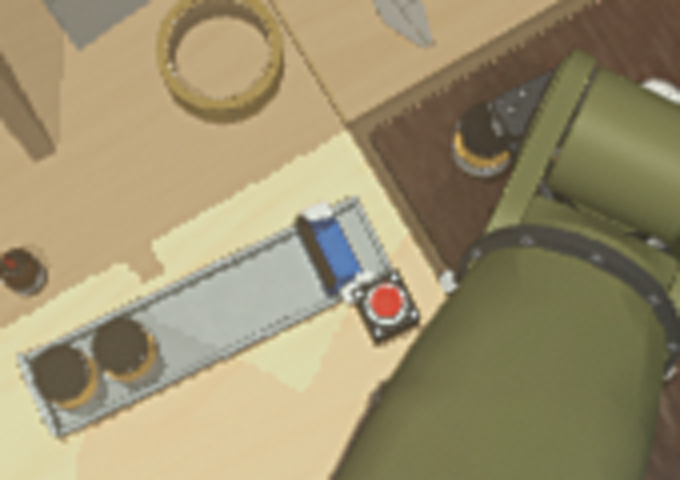

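Both old jars are packed at the front, at crop (65,375) and (125,345). The TCP reached z=6 in the lane without touching the floor, which confirms the tip offset. I'll descend on the new jar and grip it.

```bash
python3 -m handwheel '[[[10,1,1],0],[[15,1,0],0],[[15,0,0],0],[[15,0,0],0],[[15,0,0],0],[[15,0,0],0],[[15,0,0],0],[[10,0,0],0],[[0,0,0],0],[[0,0,0],0]]'
python3 -m handwheel '[[[0,0,0],0],[[0,0,0],0],[[0,0,0],0],[[0,0,0],0],[[0,0,0],0],[[0,0,0],0],[[0,0,0],0],[[0,0,0],0],[[0,0,0],0],[[0,0,0],0]]' 255 25
python3 - <<'E'
from h import *
c=manip.camera("scene"); save(c,"s6.png",(250,160,390,280),5)
go((422-.433*17,75.6+.9014*17,70),25.65)
E
```

```text
clock: 17.5
eef_pos: [458.7, -184.7, 6.3]
eef_rot: [0.665, 1.57, -0.458]
wrist_force: [1.2, -0.4, -0.1]
finger_gap: 94.0
clock: 18.75
eef_pos: [458.4, -184.6, 6.0]
eef_rot: [-2.096, 1.571, 3.065]
wrist_force: [-1.6, -0.5, 0.5]
finger_gap: 45.7
pos [ 458.4 -184.6    5.9] x [-0. -0. -1.] y ang 25.7
 shift(before spin) [ -64.1   79.9 -267.3] shift(after) [ -64.1   79.8 -267.3] spin 0.0
```

View pics/s6.png

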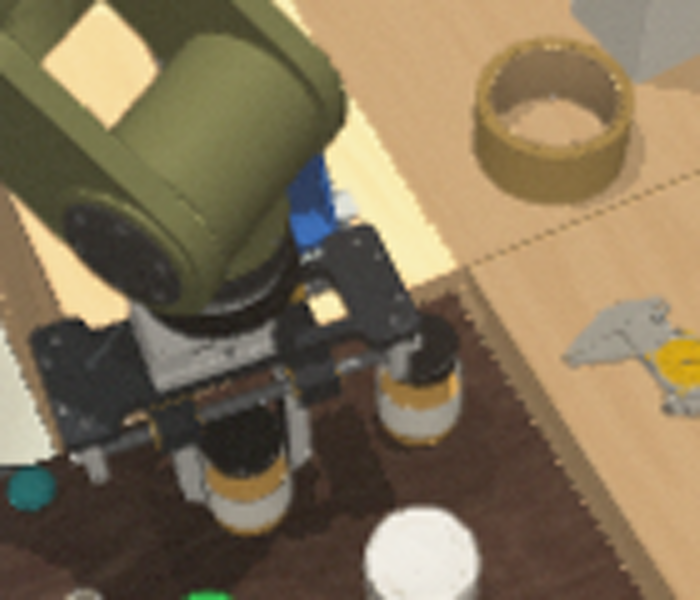

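The jar is between the fingers with gap 45.7, but the TCP settled ~5.5 mm short along tool z, so I'm re-gripping it centred.

```bash
python3 -m handwheel '[[[0,0,0],0],[[0,0,0],0],[[0,0,0],0],[[0,0,0],0],[[0,0,3],0],[[0,0,2.5],0],[[0,0,0],0],[[0,0,0],0],[[0,0,0],0],[[0,0,0],0]]' 120 25
python3 -m handwheel '[[[0,0,0],0],[[0,0,0],0],[[0,0,0],0],[[0,0,0],0],[[0,0,0],0],[[0,0,0],0],[[-10,0,0],0],[[-20,0,0],0],[[-30,0,0],0],[[-10,0,0],0]]' 255 25
python3 - <<'E'
from h import *
go((422-.433*16,75.6+.9014*16,76),25.65)
E
```

```text
clock: 20.05
eef_pos: [460.8, -189.5, 6.0]
eef_rot: [-1.473, 1.571, -2.596]
wrist_force: [0.1, -0.0, 0.3]
finger_gap: 49.7
clock: 21.3
eef_pos: [461.5, -189.9, 77.8]
eef_rot: [0.649, 1.568, -0.474]
wrist_force: [-0.5, -0.6, -1.4]
finger_gap: 45.7
pos [ 461.5 -189.9   77.8] x [ 0.002 -0.001 -1.   ] y ang 25.7
 shift(before spin) [   1.3   79.4 -272.4] shift(after) [   1.3   79.3 -272.4] spin 0.0
```

```bash
python3 -m handwheel '[[[-24,0,0],0],[[0,9.5,-34],0],[[0,10,-34],0],[[0,10,-34],0],[[0,10,-34],0],[[0,10,-34],0],[[0,10,-34],0],[[0,10,-34],0],[[0,10,-34],0],[[0,0,0],0]]'
python3 - <<'E'
from h import *
go((422-.433*16,75.6+.9014*16,76),25.65)
c=manip.camera("scene"); z=c["z_map"]; save(c,"s7.png",(250,110,390,230),5)
e=np.array([.433,-.9014]); n=np.array([.9014,.433]); v,u=np.nonzero(z>0); w=world(c,np.c_[u,v],z[v,u])+[.2,3.4,1.5]
p=manip.read_state()["eef_pos"]; d=w[:,:2]-p[:2]; X,Y=d@e,d@n; m=(abs(X)<40)&(abs(Y)<40)&(w[:,2]>85)&(w[:,2]<125)
print(X[m].max(),w[m,2].min(),Y[m].min(),Y[m].max())
E
```

```text
clock: 22.55
eef_pos: [414.1, 91.5, 99.6]
eef_rot: [-2.052, 1.57, 3.112]
wrist_force: [-0.2, -0.7, -1.1]
finger_gap: 45.5
pos [414.1  91.5  99.6] x [-0.001  0.    -1.   ] y ang 25.8
 shift(before spin) [23.6  0.3  1.8] shift(after) [23.6  0.3  1.8] spin 0.003
23.85148253214639 95.26186459487803 -30.15031382221558 28.152554801009053
```

View pics/s7.png

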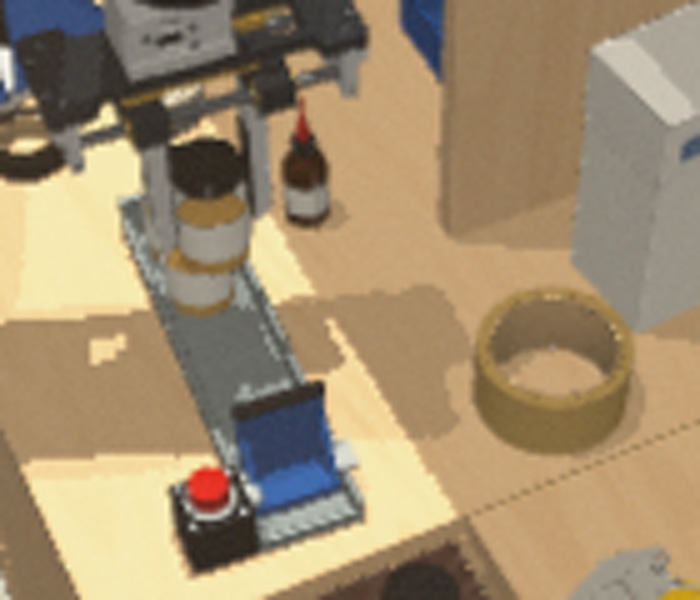

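The held jar (crop 210,200) is upright and centred, with its rear at +23.9 from the TCP. Now lowering it.

```bash
python3 -m handwheel '[[[10,0.3,2.5],0],[[14,0,0],0],[[14,0,0],0],[[14,0,0],0],[[14,0,0],0],[[10,0,0],0],[[6,0,0],0],[[3,0,0],0],[[3,0,0],0],[[0,0,0],0]]'
python3 -m handwheel '[[[1,0,0],0],[[1,0,0],0],[[0.5,0,0],0],[[0,0,0],0],[[0,0,0],0],[[0,0,0],0],[[0,0,0],0],[[0,0,0],0],[[0,0,0],0],[[0,0,0],0]]'
```

```text
clock: 23.85
eef_pos: [416.0, 88.0, 12.0]
eef_rot: [0.94, 1.571, -0.183]
wrist_force: [0.2, -0.0, -1.5]
finger_gap: 45.6
clock: 25.1
eef_pos: [416.0, 88.0, 9.4]
eef_rot: [-2.051, 1.571, 3.11]
wrist_force: [0.2, 1.0, -1.3]
finger_gap: 45.6
```

```bash
python3 -m handwheel '[[[0.5,0,0],0],[[0,0,0],0],[[0,0,0],0],[[0,0,0],0],[[0,0,0],0],[[0,0,0],0],[[0,0,0],0],[[-20,0,0],0],[[-40,0,0],0],[[-40,0,0],0]]' 60 25
python3 -m handwheel '[[[0,3,31.5],0],[[0,3,32],0],[[0,3,32],0],[[0,3,31.5],0],[[0,3,32],0],[[0,3,31.5],0],[[0,3,31.5],0],[[0,3,31.5],0],[[0,0,0],0],[[0,0,0],0]]' 0
python3 - <<'E'
from h import *
go((547.5,-130.1,6),25.65)
c=manip.camera("scene"); z=c["z_map"]; O=np.array([422,75.6]); e=np.array([.433,-.9014]); n=np.array([.9014,.433])
v,u=np.nonzero(z>0); w=world(c,np.c_[u,v],z[v,u])+[.2,3.4,1.5]; d=w[:,:2]-O; X,Y=d@e,d@n
for a in(-111,-65,-15):
    m=(abs(w[:,2]-77)<4)&(abs(X-a)<22)&(abs(Y)<30)
    print(a,m.sum(),X[m].min(),X[m].max(),Y[m].min(),Y[m].max(),w[m,2].mean())
E
```

```text
clock: 26.35
eef_pos: [415.7, 87.9, 110.0]
eef_rot: [-1.828, 1.57, -2.951]
wrist_force: [0.1, -0.5, 0.7]
finger_gap: 71.6
clock: 27.6
eef_pos: [547.0, -129.6, 108.7]
eef_rot: [-2.428, 1.57, 2.733]
wrist_force: [-0.1, -0.5, -0.6]
finger_gap: 94.1
pos [ 547.  -129.6  108.7] x [-0.001  0.    -1.   ] y ang 25.7
 shift(before spin) [102.7   0.3   0.7] shift(after) [102.7   0.3   0.7] spin 0.0
-111 7 -112.44700778286348 -99.48023561601981 -19.235172390426623 -10.125838368925038 76.07136421624635
-65 75 -82.99056119219827 -48.22571096751272 -20.32888490356715 13.90986925326129 76.92239131492691
-15 110 -32.09305515612047 6.627391001875843 -20.10318962023192 19.046724137667866 77.12873222189482
```

The first new jar stands at tray x≈-13, y≈-0.5, with its top at 77, so it is on the floor. Now the second.

```bash
python3 -m handwheel '[[[10,0,0.5],0],[[14,0,0],0],[[14,0,0],0],[[14,0,0],0],[[14,0,0],0],[[14,0,0],0],[[14,0,0],0],[[8.5,0,0],0],[[0,0,0],0],[[0,0,0],0]]'
python3 -m handwheel '[[[0,0,0],0],[[0,0,0],0],[[0,0,0],0],[[0,0,0],0],[[0,0,0],0],[[0,0,0],0],[[-15,0,0],0],[[-30,0,0],0],[[-35,0,0],0],[[-14,0,0],0]]' 255 25
python3 - <<'E'
from h import *
go((422+.433*36,75.6-.9014*36,100),25.65)
c=manip.camera("scene"); z=c["z_map"]
e=np.array([.433,-.9014]); n=np.array([.9014,.433]); v,u=np.nonzero(z>0); w=world(c,np.c_[u,v],z[v,u])+[.2,3.4,1.5]
p=manip.read_state()["eef_pos"]; d=w[:,:2]-p[:2]; X,Y=d@e,d@n; m=(abs(X)<40)&(abs(Y)<20)&(w[:,2]>85)&(w[:,2]<125)
print(p,X[m].max(),w[m,2].min(),Y[m].min(),Y[m].max())
E
```

```text
clock: 28.9
eef_pos: [547.9, -130.6, 6.9]
eef_rot: [0.791, 1.57, -0.332]
wrist_force: [1.0, 0.1, -0.1]
finger_gap: 94.1
clock: 30.15
eef_pos: [548.4, -130.8, 103.0]
eef_rot: [0.812, 1.568, -0.311]
wrist_force: [0.2, 0.4, -1.6]
finger_gap: 45.7
pos [ 548.4 -130.8  103. ] x [ 0.003 -0.001 -1.   ] y ang 25.7
 shift(before spin) [   2.5  -24.5 -204.8] shift(after) [   2.5  -24.6 -204.8] spin 0.0
[ 548.6459768  -130.85356776  103.62048584] 22.705055681503133 97.45504935533086 -19.961999991913412 17.971414102846456
```

```bash
python3 -m handwheel '[[[0,-3,-25],0],[[0,-3,-25],0],[[0,-3,-25],0],[[0,-3,-25],0],[[0,-3,-25],0],[[0,-3,-25],0],[[0,-3,-25],0],[[0,-3.5,-26],0],[[0,0,0],0],[[0,0,0],0]]'
python3 - <<'E'
from h import *
go((422+.433*40,75.6-.9014*40,12),25.65)
E
```

```text
clock: 31.45
eef_pos: [438.6, 39.7, 100.1]
eef_rot: [-1.739, 1.57, -2.862]
wrist_force: [-0.9, 0.4, -1.3]
finger_gap: 45.9
pos [438.6  39.7 100.1] x [-0. -0. -1.] y ang 25.7
 shift(before spin) [88.1  0.6  0.4] shift(after) [88.1  0.6  0.4] spin 0.0
```

```bash
python3 -m handwheel '[[[10,0.6,0.4],0],[[14,0,0],0],[[14,0,0],0],[[14,0,0],0],[[14,0,0],0],[[10,0,0],0],[[6,0,0],0],[[3,0,0],0],[[3,0,0],0],[[0,0,0],0]]'
python3 -m handwheel '[[[1,0,0],0],[[1,0,0],0],[[0.5,0,0],0],[[0,0,0],0],[[0,0,0],0],[[0,0,0],0],[[0,0,0],0],[[0,0,0],0],[[0,0,0],0],[[0,0,0],0]]'
```

```text
clock: 32.7
eef_pos: [439.3, 39.9, 12.5]
eef_rot: [1.16, 1.571, 0.037]
wrist_force: [0.4, -0.1, -1.2]
finger_gap: 45.8
clock: 33.95
eef_pos: [439.2, 39.9, 10.0]
eef_rot: [-1.594, 1.571, -2.717]
wrist_force: [0.0, -0.1, -1.6]
finger_gap: 45.7
```

```bash
python3 -m handwheel '[[[0.7,0,0],0],[[0,0,0],0],[[0,0,0],0],[[0,0,0],0],[[0,0,0],0],[[0,0,0],0],[[-20,0,0],0],[[-40,0,0],0],[[-40,0,0],0],[[0,0,0],0]]' 60 25
python3 -m handwheel '[[[0,0,35],0],[[0,0,35],0],[[0,0,2],0],[[0,0,0],0],[[0,0,0],0],[[20,0,0],0],[[25,0,0],0],[[25,0,0],0],[[15,0,0],0],[[0,0,0],0]]' 255
python3 - <<'E'
from h import *
O=np.array([422,75.6]); e=np.array([.433,-.9014]); n=np.array([.9014,.433])
go((*(O+112*e),10),25.65)
c=manip.camera("top"); save(c,"t2.png",(230,150,400,270),4)
E
```

```text
clock: 35.2
eef_pos: [440.6, 39.9, 111.7]
eef_rot: [1.128, 1.566, 0.005]
wrist_force: [0.2, 0.4, -0.0]
finger_gap: 72.0
clock: 36.45
eef_pos: [470.0, -24.7, 23.7]
eef_rot: [-2.153, 1.569, 3.008]
wrist_force: [0.6, 0.2, 0.9]
finger_gap: 0.5
pos [470.  -24.7  23.7] x [-0.001  0.    -1.   ] y ang 25.7
 shift(before spin) [13.7  0.2  0.9] shift(after) [13.7  0.2  0.9] spin 0.001
```

View pics/t2.png

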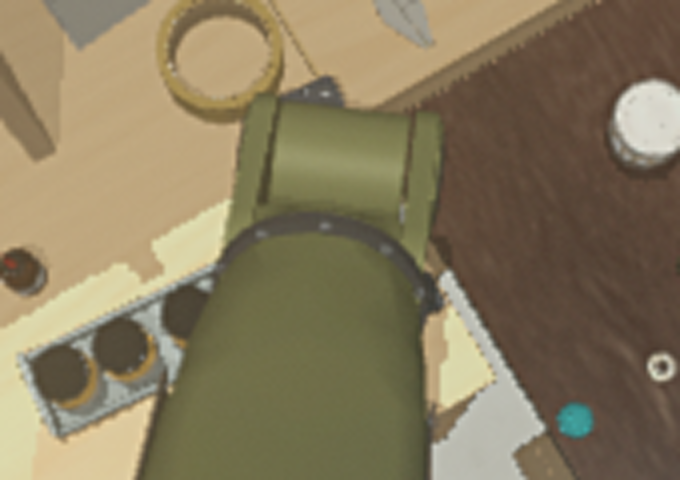

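The three front jars show at crop (65,375), (125,345) and (188,312); the arm hides the rest. I'll try the follower gently first.

```bash
python3 -m handwheel '[[[10,0,0],0],[[0,0,-3],0],[[0,0,-3],0],[[0,0,-3],0],[[0,0,-1],0],[[0,0,-1],0],[[0,0,-1],0],[[0,0,-1],0],[[0,0,0],0],[[0,0,0],0]]'
```

```text
clock: 37.75
eef_pos: [466.0, -15.2, 14.6]
eef_rot: [0.316, 1.567, -0.807]
wrist_force: [5.6, -20.5, -4.5]
finger_gap: 0.5
```

It's held: it stopped dead with 21 N. Now for the button at (425.7,-56.7).

```bash
python3 -m handwheel '[[[0,0,6],0],[[-30,0,0],0],[[-30,0,0],0],[[0,-18,5],0],[[0,-18,5],0],[[0,-18,4],0],[[0,0,0],0],[[12,0,0],0],[[12,0,0],0],[[0,0,0],0]]'
python3 - <<'E'
from h import *
go((425.7,-56.7,40),25.65)
E
```

```text
clock: 39.0
eef_pos: [424.2, -54.3, 48.9]
eef_rot: [-2.253, 1.568, 2.908]
wrist_force: [-0.1, -0.4, -0.0]
finger_gap: 0.6
pos [424.2 -54.3  48.9] x [-0.002  0.001 -1.   ] y ang 25.7
 shift(before spin) [8.9 0.3 2.8] shift(after) [8.9 0.3 2.8] spin 0.001
```

```bash
python3 -m handwheel '[[[4,0.3,2.8],0],[[4,0,0],0],[[3,0,0],0],[[3,0,0],0],[[2,0,0],0],[[2,0,0],0],[[2,0,0],0],[[0,0,0],0],[[0,0,0],0],[[0,0,0],0]]'
```

```text
clock: 40.25
eef_pos: [426.9, -57.4, 32.1]
eef_rot: [0.662, 1.569, -0.461]
wrist_force: [-11.6, -0.0, 35.6]
finger_gap: 0.5
```

The button bottomed out at 35 N. Back to the follower.

```bash
python3 -m handwheel '[[[-20,0,0],0],[[-30,0,0],0],[[0,18,-3],0],[[0,18,-3],0],[[0,18,-3],0],[[0,0,0],0],[[20,0,0],0],[[20,0,0],0],[[20,0,0],0],[[0,0,0],0]]'
python3 - <<'E'
from h import *
O=np.array([422,75.6]); e=np.array([.433,-.9014]); n=np.array([.9014,.433])
go((*(O+107*e),12),25.65)
E
```

```text
clock: 41.5
eef_pos: [469.9, -25.6, 19.0]
eef_rot: [-2.132, 1.568, 3.028]
wrist_force: [0.5, 0.0, -0.8]
finger_gap: 0.6
pos [469.9 -25.6  19. ] x [-0.003  0.    -1.   ] y ang 25.7
 shift(before spin) [ 7.   0.7 -4.9] shift(after) [ 7.   0.7 -4.9] spin 0.0
```

```bash
python3 -m handwheel '[[[7,0.7,-4],0],[[0,0,-3],0],[[0,0,-3],0],[[0,0,-1],0],[[0,0,-1],0],[[0,0,-1],0],[[0,0,-2],0],[[0,0,-3],0],[[0,0,0],0],[[0,0,0],0]]'
```

```text
clock: 42.75
eef_pos: [463.5, -8.9, 13.0]
eef_rot: [-2.304, 1.57, 2.856]
wrist_force: [0.8, -0.1, 0.8]
finger_gap: 0.5
```

It moves freely now, so I'll slide it up.

```bash
python3 -m handwheel '[[[0,0,-4],0],[[0,0,-4],0],[[0,0,-4],0],[[0,0,-4],0],[[0,0,-3],0],[[0,0,-3],0],[[0,0,-2],0],[[0,0,-1],0],[[0,0,0],0],[[0,0,0],0]]'
python3 -m handwheel '[[[0,0,-1],0],[[0,0,-1],0],[[0,0,-1],0],[[0,0,0],0],[[0,0,0],0],[[0,0,0],0],[[0,0,0],0],[[0,0,0],0],[[0,0,0],0],[[0,0,0],0]]'
```

```text
clock: 44.0
eef_pos: [453.1, 13.5, 13.3]
eef_rot: [2.591, 1.571, 1.468]
wrist_force: [-0.0, -1.4, -1.6]
finger_gap: 0.8
clock: 45.25
eef_pos: [451.8, 16.2, 13.3]
eef_rot: [1.536, 1.571, 0.413]
wrist_force: [1.0, -2.5, 0.7]
finger_gap: 0.4
```

```bash
python3 -m handwheel '[[[0,0,-1],0],[[0,0,0],0],[[0,0,-1],0],[[0,0,0],0],[[0,0,0],0],[[0,0,0],0],[[0,0,0],0],[[0,0,0],0],[[0,0,0],0],[[0,0,0],0]]'
```

```text
clock: 46.5
eef_pos: [451.6, 16.9, 13.4]
eef_rot: [0.288, 1.568, -0.835]
wrist_force: [5.6, -14.8, -2.8]
finger_gap: 0.4
```

It's packed: 16 N at tray x 65.7, which is about 35 mm of follower travel. I'll back off, move away and check.

```bash
python3 -m handwheel '[[[0,0,4],0],[[0,0,4],0],[[-30,0,0],0],[[-40,0,0],0],[[-40,0,0],0],[[-30,0,30],0],[[0,0,50],0],[[0,0,50],0],[[0,0,50],0],[[0,0,0],0]]'
python3 - <<'E'
from h import *
O=np.array([422,75.6]); e=np.array([.433,-.9014]); n=np.array([.9014,.433])
for nm,off in(("scene",[.2,3.4,1.5]),("top",[-1.2,-2.3,0])):
    c=manip.camera(nm); z=c["z_map"]; save(c,nm+"_end.png",(250,110,370,220) if nm=="scene" else (230,150,400,270),5 if nm=="scene" else 4)
    v,u=np.nonzero(z>0); w=world(c,np.c_[u,v],z[v,u])+off; px=c["pixels"][v,u].astype(int); d=w[:,:2]-O; X,Y=d@e,d@n
    dark=px.max(1)<90
    for a in(-111,-65,-19,27):
        m=(abs(w[:,2]-77)<4)&(abs(X-a)<22)&(abs(Y)<30)
        if m.sum(): print(nm,a,m.sum(),X[m].mean().round(1),((Y[m].min()+Y[m].max())/2).round(1),w[m,2].mean().round(1))
    m=(abs(w[:,2]-74)<6)&(X>52)&(X<90)&(abs(Y)<25); print("follower top x",m.sum(),np.median(X[m]) if m.sum() else None)
    for t in("stud_jar","grease_pot","oil_bottle"):
        for q in manip.cut_out(t,nm)[:1]:
            k=q["region"]&(z>0); vv,uu=np.nonzero(k); W=world(c,np.c_[uu,vv],z[k]); T=W[W[:,2]>W[:,2].max()-6]; print(t,round(q["confidence"],2),T.mean(0).round(1))
print(manip.read_state()["clock"])
E
```

```text
clock: 47.75
eef_pos: [532.6, -153.7, 152.5]
eef_rot: [-2.465, 1.57, 2.693]
wrist_force: [0.1, 1.2, -1.5]
finger_gap: 0.5
scene -111 9 -103.8 -12.2 76.0
scene -65 82 -63.9 -2.8 76.9
scene -19 109 -19.2 -1.0 76.9
scene 27 80 20.7 -0.4 77.6
follower top x 0 None
stud_jar 0.66 [ 555.7 -255.1   69.3]
top -111 132 -112.2 -0.3 77.2
top -65 134 -66.2 -0.7 77.2
top -19 119 -21.2 -1.8 77.1
top 27 136 26.7 -1.4 77.3
follower top x 25 54.60869074965773
grease_pot 0.77 [342.3 311.3  36.2]
oil_bottle 0.52 [453.1 216.7  96.9]
48.15
```

View pics/scene_end.png

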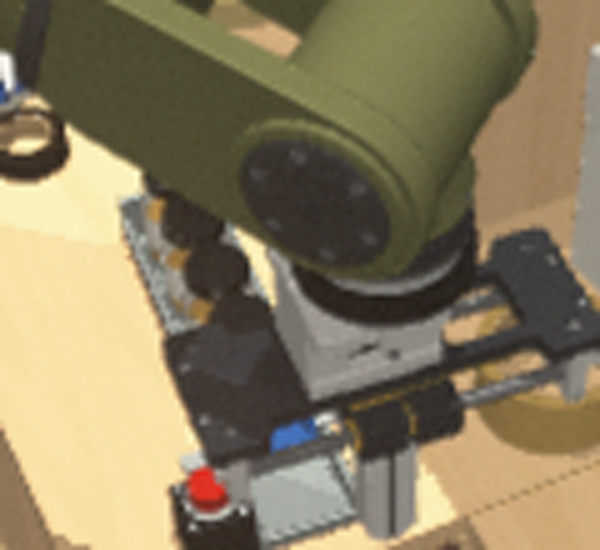

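Through the top camera the four caps sit at tray x -112, -66, -21 and 27, with |y| ≤ 2 mm and tops at 77. The follower top is at x≈54.6, i.e. joint ≈0.035. The arm blocks part of the scene view, but the visible jars stand upright and the arm is clear. Handing in.

```bash
python3 -c "
from cell import manip
print(manip.sign_off())"
```

```text
the job is handed in; nothing more can be done
None
```

The restock is done and handed in at about 48 s of the 72 s allowed. I pushed the two old jars along the lane to the front stop without lifting them. The two new jars were then set down behind them. The follower was held by its catch (21 N, no movement), so I pressed the red button right down and slid the follower snug against the last jar.

**Last checks:**
- **Jars:** the top camera put the four at tray x -112, -66, -21 and 27 mm, within 2 mm of the centre line. All four tops were at 77 mm, so they stand upright on the lane floor.
- **Follower:** its top edge was at about x 54.6 mm, which is about 0.035 m of travel; the push ended at 16 N against the packed row.
- **Bystanders:** each was seen by only one camera at the end and sits within a few mm of where it started.

**What disagreed or failed:**
- **Cameras:** the two differ by about 5 mm in y. I corrected for this using the gripper's own position.
- **Fingertips:** they sat about 16–21 mm behind the reported tool point instead of 11 mm ahead of it, so I worked to the measured value.
- **First grip:** it was 5.5 mm off centre on one new jar, so I gripped it again.
- **Final scene picture:** the arm partly blocked it, so the scene figures for the jars rest on few points at the front, and the follower was seen only from the top.

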